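# Measure a pocket's depth with a depth gauge and lock the reading

### The arm

A 6-joint arm with a two-finger parallel gripper is mounted at the origin on the work surface. World frame = base frame: x ahead of the robot, y to its left, z up, the work surface at z = 0. Lengths are in m, angles in degrees, forces in N, time in s.
With the tool pointing down it reaches from about 0.35 to 0.95 m from the base axis. Payload 17.4 kg.
Tool frame: the origin (TCP) lies midway between the tips of the shut fingers; the grasp point (between the pads) lies 19 mm behind it; z points along the fingers, y is the direction in which the jaws open and shut (so a half turn about z gives the same grasp; the last joint's range is limited). The gripper opens to 93 mm and grips with 3 to 60 N. Pads are 15 mm wide; open, the fingers measure 128 mm over their backs; the gripper's body (75 mm by 188 mm) begins 65 mm behind the grasp point.
Start: joints at [-69.145, 6.646, 82.598, -0, 90.757, -2.166], TCP at [0.264, -0.621, 0.219] pointing down, gripper open.
Joint ranges: [-162.19, 162.19], [-47.58, 125.68], [4.15, 143.07], [-65.23, 245.23], [0.69, 171.88], [-170.13, 170.13]. Speed limits (degrees/s): [108.29, 108.29, 127.2, 180, 180, 180].

### API

Orientations are given as [roll, pitch, yaw] about the fixed x, y, z axes, in that order (R = Rz(yaw) Ry(pitch) Rx(roll)).
In Python, from station import robot gives the robot as it stands.
- The arm moves only by the tool arm_command, never from a script. Its arguments are lists of equal length, an entry for each row: "hand": the finger opening in cm, from 0 to 9.3; "offset": the shift along the world's x, y, z in cm, a list of three; "twist": the turn about the world's z in rad. In form: {"hand": [hand, ...], "offset": [[tx, ty, tz], ...], "twist": [twist, ...]}. A call has exactly 5 rows; each row is the pose to reach, as a shift and turn from the pose commanded when the call began; what a row does not reach only later rows make up. A row lasts 1/12 s, in which the tool goes at most 41.7 mm and 7.16 degrees, less where a joint would pass 70% of its speed; a pose out of reach is approached as far as the arm can. A call with a gripper value outside its range is refused whole. The fingers move at their own pace and stop on an object; the grip force is fixed at half the most. Time passes only in rows, so rows that repeat a pose let the fingers close, or fill a call up. It gives the time, the measured TCP pose, the force and the opening at its end, in the units of the state.
- robot.get_obs(): the state, without advancing time (a new reading comes with each control period).
- robot.read_camera(name): name is "side" or "top"; returns (picture, depth): 480x640x3 uint8, red, green, blue; 480x640 float32, m along the optical axis (not along the pixel's ray), 0 where there is no reading.
- robot.calibration(name): a dict with "fx", "fy", "cx", "cy" (pixels), "R" (3x3) and "t" (3): a world point X has camera coordinates R X + t. Camera axes: x right, y down, z forward; pixel columns grow to the right and rows downward; lengths in m; the calibration is good to about 2 mm. A picture is of the moment at which its call begins. calibration takes no time and is no camera call.
- robot.hand_in(): hands the job in, once; it reports no verdict.
The state is a dict: "time": time; "q": joint angles; "qvel": joint speeds; "joint_torque": joint torques, N m; "position": TCP position; "tool_rot": TCP orientation; "ft_force": force on the tool from outside, world axes, zero at the start; "wrist_torque": the same for the moment, N m; "gripper_width": finger opening in m.
Only numpy, scipy, OpenCV 4.12 (cv2) and the standard library are available. Lean on these libraries where they do the work, as an engineer would, in place of code of your own. Each camera call takes 0.05 s, during which the arm holds its last target.

### The job

Take the depth gauge from its rest and stand it flat across the pocket of the bare aluminium housing (not the blue one), with its rod over the pocket. Then gently push the rod down by its orange knob until it touches the bottom, and only then press the red lock lever down to fix the reading. Leave the gauge standing there, let go of it, and do not disturb the other things.

Things in the scene. Friction and masses are not known exactly. Their poses are not given: they have to be found in the camera images.
- gauge: Loose depth gauge, 0.47 kg: steel foot bar 110 (its y) x 24 (x) x 14 mm high, white block 26 (x) x 34 (y) mm on its middle from z 14 to 46 mm; 8 mm rod through the centre along z; red lock lever on the block's +y side. Origin: centre of the foot's flat underside, z up. At the start the underside lies on the rest, 30 mm above the granite.
- gauge_grip (a point): Where to grip the gauge: centre of the upper part of the white block, 36 mm above the foot's underside, 10 mm below the block's top, on the rod's axis; axes as the gauge's. Gripping across x is 26 mm wide and free of the lever. The rod's knob stands at most 40 mm above this point.
- rod_tip (a point): Centre of the lower end of the gauge's 8 mm steel rod.
- rod_knob (a point): Centre of the flat top of the orange knob (24 mm across, 8 mm thick) at the rod's upper end; always 74 mm above the rod's tip, on the gauge's centre axis.
- rod (a joint): How far the rod is pushed down, 0 to 0.022 m. At 0 the tip is 2 mm above the foot's underside, so the tip is (value - 2 mm) below the underside. It starts at 0 to 8 mm. It has about 2 N of sliding friction and stays where it is left.
- lock (a joint): Red lock lever, 12 mm wide, 31 mm long, hinged 22.5 mm from the rod's axis towards the gauge's +y, 32 mm above the foot's underside. At 0 it points to +y and 0.55 rad up from level (unlocked); at 0.55 it is level; at its stop, 0.70, it is fully down (locked). Friction 0.03 N m (about 2 N when pressed down at its end); it stays where it is left. Starts at 0 to 0.1.
- lock_tip (a point): Free end of the red lock lever, mid-thickness (lever 6 mm thick), 30 mm from its hinge. When fully down it is 52 mm from the rod's axis, 28 mm above the foot's underside.
- pocket_mouth (a point): Centre of the square pocket's mouth in the bare aluminium housing, on its flat top face; z up, x and y parallel to the sides. The housing is fixed, 100 x 100 mm, top 48 mm above the granite, on a 116 mm square dark plate. Pocket 37 x 37 mm, 9 to 18 mm deep (differs from time to time).
- pocket_floor: The flat bottom of that pocket, fixed; origin at the centre of its upper surface, the face that the rod must touch.
- blue_housing: The other housing, painted blue, same shape and fixed; not the one to measure. Origin: centre of its underside on the granite.
- nest: The gauge's rest, fixed: black plate 50 x 134 mm (long along its y), two wooden bars 40 (x) x 34 mm, 30 mm high, under the foot's ends, and end lips 35 mm high beyond them. Origin: centre of its underside, on the granite plate, which is 30 mm thick and carries all these things.
- ring_gauge: Bystander: loose steel ring 36 mm across, 16 mm high. Origin under its centre.
- cal_ball: Bystander: loose white calibration ball on a round foot 36 mm across, 52 mm high. Origin under its centre.
- loupe: Bystander: loose black loupe 40 mm across, 34 mm high. Origin under its centre.
- brass_weight: Bystander: loose brass weight 32 mm across, 43 mm high. Origin under its centre.
- vee_block: Bystander: loose dark steel block 40 x 50 x 30 mm. Origin under its centre.

How it is judged:
By the outcome, as a careful person would: the job done as asked, in the order asked, and still so for the second after the job is handed in, with the robot touching nothing.
It also fails if it takes over 48 s, if anything falls off the work surface, if the arm or the gripper's body presses on something with over 40 N, if the wrist force passes 120 N, or if a joint passes its speed limit or range.

## Working session

There is one attempt and no reset: what is moved stays moved. The work goes in short steps, Python scripts to look and compute and a tool call to move; the robot and the scene stay as the last step left them, time stands still between calls to the robot, and variables do not carry over. Pictures are saved under pics/ and viewed, and the job is handed in when it is done.

Besides the shell and the picture viewer there is one more tool, called after ">>>" in YAML: its name, and indented under it one key for each argument. arm_command: Moves the arm, as the interface text tells. Its arguments: {"type":"object","properties":{"hand":{"type":"array"},"offset":{"type":"array"},"twist":{"type":"array"}},"required":["hand","offset","twist"]}

```bash
ls -la; mkdir -p pics
python3 - <<'E'
from station import robot
import cv2,numpy as np
o=robot.get_obs();print(o)
for n in("side","top"):
    p,d=robot.read_camera(n);c=robot.calibration(n);print(n,c)
    cv2.imwrite(f"pics/{n}0.png",p[:,:,::-1]);np.savez(f"{n}0.npz",p=p,d=d)
E
```

```text
total 12
drwxr-xr-x  3 agent agent 4096 Dec  7 04:09 .
drwxr-xr-x 23 root  root  4096 Dec  7 04:09 ..
drwxr-xr-x  2 agent agent 4096 Dec  7 04:09 pics
{'time': 0.0, 'q': array([-6.91436182e+01,  6.67587287e+00,  8.26375632e+01, -3.10360300e-04,
        9.07572043e+01, -2.16600549e+00]), 'qvel': array([-0.08485485, -0.0353988 , -0.05198871, -0.07644906, -0.03073681,
       -0.10595548]), 'joint_torque': array([ 6.26597262e-05, -7.21267319e+01, -6.22609377e+01,  7.80740543e-02,
        2.37303885e-02, -4.59366424e-05]), 'position': array([ 0.26389617, -0.62103831,  0.21786492]), 'tool_rot': array([-1.79929398e+02, -2.35972762e-03,  2.30223820e+01]), 'ft_force': array([ 0.27322017, -0.54193876, -0.47887169]), 'wrist_torque': array([ 2.35227406e-02, -2.12191203e-02, -8.36171204e-06]), 'gripper_width': 0.09350627237347965}
side {'fx': 464.7373836586977, 'fy': 464.7373836586977, 'cx': 321.53665745498665, 'cy': 246.71191642691093, 'R': array([[ 0.83974309, -0.54293574, -0.00723309],
       [-0.34675047, -0.5259628 , -0.77661268],
       [ 0.41784645,  0.65466321, -0.62993685]]), 't': array([-0.48121536,  0.31281159,  0.5849801 ])}
top {'fx': 480.9682230242404, 'fy': 480.9682230242404, 'cx': 311.5849273743999, 'cy': 240.34441320559043, 'R': array([[ 0.01902701, -0.99977903, -0.00893633],
       [-0.99648756, -0.01823382, -0.0817317 ],
       [ 0.0815507 ,  0.01046005, -0.9966143 ]]), 't': array([0.03604756, 0.61454988, 0.98213225])}
```

View pics/side0.png

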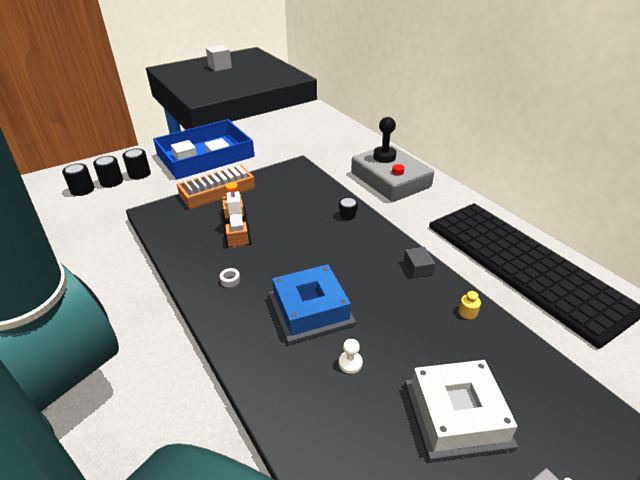

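View pics/top0.png

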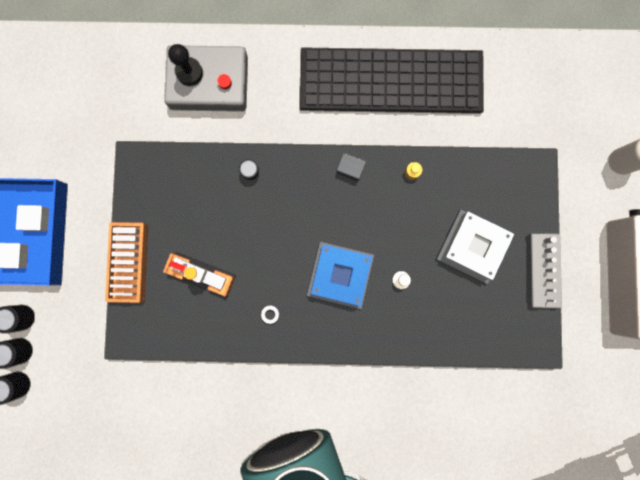

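```bash
cat > h.py <<'E'
import numpy as np,cv2
from station import robot
def cloud(n,d):
    c=robot.calibration(n);v,u=np.mgrid[:480,:640]
    P=np.stack([(u-c['cx'])/c['fx']*d,(v-c['cy'])/c['fy']*d,d],-1)
    return (P-c['t'])@c['R']
def proj(n,X):
    c=robot.calibration(n);p=np.asarray(X,float)@c['R'].T+c['t']
    return np.stack([p[...,0]/p[...,2]*c['fx']+c['cx'],p[...,1]/p[...,2]*c['fy']+c['cy']],-1)
def grab(n,tag):
    p,d=robot.read_camera(n);np.savez(f"{n}{tag}.npz",p=p,d=d);return p,d
def crop(p,u0,v0,u1,v1,s,f):
    cv2.imwrite(f,cv2.resize(p[v0:v1,u0:u1,::-1],None,fx=s,fy=s,interpolation=cv2.INTER_CUBIC))
E
python3 - <<'E'
from h import *
for n,b in(("top",[(150,235,250,310),(420,200,530,290)]),("side",[(190,160,290,260),(390,340,530,470)])):
    z=np.load(f"{n}0.npz");p,d=z['p'],z['d'];X=cloud(n,d)
    for i,(a,bb,c,e) in enumerate(b): crop(p,a,bb,c,e,6 if n=='top' else 5,f"pics/c_{n}{i}.png")
    g=X[160:340,130:540] if n=='top' else X[280:330,260:270]
    if n=='top':
        print('granite z', np.median(X[330:350,200:500,2]),np.std(X[330:350,200:500,2]))
        np.set_printoptions(precision=0,suppress=True,linewidth=250)
        print((X[255:300:2,164:236:3,2]*1000))
        print((X[206:286:4,436:518:4,2]*1000))
E
```

```text
granite z 0.02945807380491399 0.0669477260655706
[[  32.   32.   64.   61.   50.   34.   37.   28.   32.   33.   33.   30.   29.   28.   31.   30.   33.   26.   31.   31.   30.   32.   29.   31.]
 [  32.   31.   67.   63.   63.   60.   38.   36.   36.   33.   30.   26.   29.   30.   29.   31.   28.   30.   29.   28.   30.   29.   30.   31.]
 [  28.   30.   64.   61.   74.   73.   62.   59.   35.   34.   34.   28.   28.   30.   30.   33.   30.   31.   30.   30.   30.   29.   27.   34.]
 [  28.   68.   63.  105.   75.   76.   73.   66.   61.   41.   35.   31. 1029.   33.   32.   32.   28.   29.   30.   32.   27.   29.   30.   29.]
 [  33.   66.  104.  106.  105.   76.   76.   75.   72.   37.   37.   38.   38.   35.   26.   32.   28.   31.   31.   26.   30.   28.   30.   30.]
 [  30.   65.  107.  105.  105.  100.   95.   99.  108.  102.   89.   35.   38.   34.   34.   41.   31.   30.   28.   29.   28.   31.   29.   30.]
 [  29.   65.   59.  105.  105.  101.   95.   96.  129.  132.  105.  106.   37.   33.   35.   37.   34.   34.   30.   28.   31.   28.   29.   32.]
 [  67.   65.   62.   
[... 4211 characters left out ...]
  77.   76.   76.   78.   79.   29.   30.   28.   28.]
 [  29.   30.   25.   30.   46.   38.   50.   71.   78.   79.   79.   74.   76.   75.   78.   79.   30.   29.   25.   27.   30.]
 [  29.   28.   29.   30.   30.   27.   42.   42.   50.   71.   76.   78.   77.   73.   77.   77.   28.   28.   31.   28.   25.]
 [  30.   28.   28.   27.   27.   29.   30.   32.   45.   43.   45.   70.   80.   76.   78.   30.   29.   27.   31.   28.   30.]
 [  31.   25.   28.   30.   31.   30.   29.   31.   31.   29.   41.   38.   42.   66.   77.   30.   31.   27.   30.   26.   28.]
 [  28.   27.   30.   31.   28.   31.   30.   32.   30.   30.   31.   29.   40.   39.   31.   30.   27.   30.   32.   32.   26.]]
```

View pics/c_top0.png

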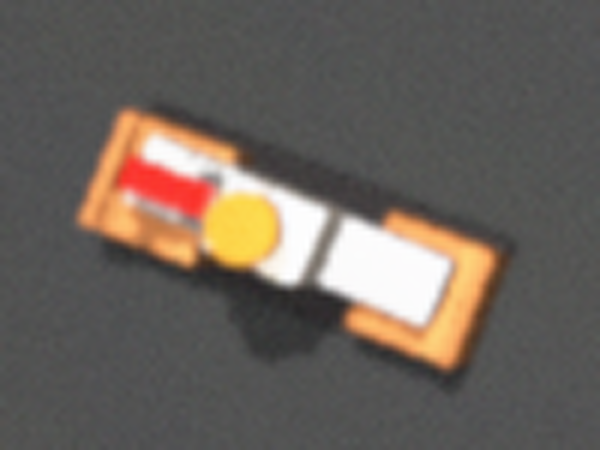

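View pics/c_top1.png

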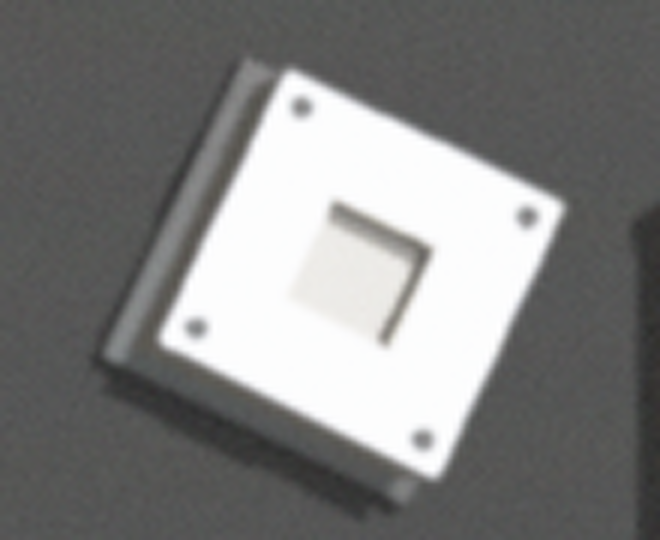

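View pics/c_side0.png

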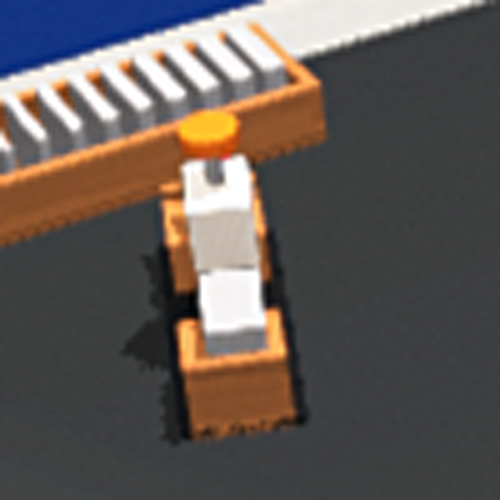

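```bash
cat >> h.py <<'E'
def back(n,uv,z):
    c=robot.calibration(n);uv=np.asarray(uv,float)
    r=np.stack([(uv[...,0]-c['cx'])/c['fx'],(uv[...,1]-c['cy'])/c['fy'],np.ones(uv.shape[:-1])],-1)@c['R']
    o=-c['R'].T@c['t'];return o+r*((z-o[2])/r[...,2])[...,None]
E
python3 - <<'E'
from h import *
np.set_printoptions(precision=4,suppress=True)
z=np.load("top0.npz");p=z['p'];d=z['d'];X=cloud('top',d)
hsv=cv2.cvtColor(p,cv2.COLOR_RGB2HSV)
# knob
m=((hsv[...,0]>15)&(hsv[...,0]<30)&(hsv[...,1]>150)&(hsv[...,2]>150)).astype(np.uint8);m[:, :150]=0;m[:,250:]=0;m[:250]=0
mm=m*(np.abs(X[...,2]-.132)<.01)
v,u=np.nonzero(mm);zk=np.median(X[v,u,2]);print('knob',len(u),u.mean(),v.mean(),zk,back('top',[u.mean(),v.mean()],zk), X[v,u].mean(0))
# red
m=((hsv[...,0]<8)|(hsv[...,0]>172))&(hsv[...,1]>150)&(X[...,2]>.085);m[:,:150]=0;m[:,250:]=0;m[:250]=0
v,u=np.nonzero(m);print('red',len(u),np.median(X[v,u],0)); q=X[v,u]; 
# housing top
m=((p.min(-1)>200)).astype(np.uint8);m[:,:420]=0;m[:,530:]=0;m[:200]=0;m[290:]=0
cs,_=cv2.findContours(m,cv2.RETR_EXTERNAL,cv2.CHAIN_APPROX_NONE);c=max(cs,key=cv2.contourArea)
W=back('top',c[:,0,:].astype(float),.078)[:,:2]
r=cv2.minAreaRect((W*1000).astype(np.float32));print('housing top',r)
f=lambda U,o:(np.array(U)+.5)/6-.5+np.array(o)
cor=back('top',f([(287,68),(567,205),(437,482),(160,343)],(420,200)),.078)[:,:2];print(cor,cor.mean(0))
pk=back('top',f([(333,203),(432,248),(385,345),(290,298)],(420,200)),.078)[:,:2];print('pocket',pk.mean(0),np.linalg.norm(pk-np.roll(pk,1,0),axis=1))
for a in (cor,pk):
    print([np.degrees(np.arctan2(*(a[i]-a[(i+1)%4])[::-1]))%90 for i in range(4)])
# foot
fo=back('top',f([(455,262),(423,328),(320,283),(345,215),(143,132)],(150,235)),.074)[:,:2];print('foot',fo)
print('ang foot y axis',[np.degrees(np.arctan2(*(a-b)[::-1])) for a,b in((fo[4],fo[0]),(fo[2],fo[1]),(fo[3],fo[0]))],np.linalg.norm(fo[4]-fo[0]),np.linalg.norm(fo[1]-fo[0]))
bl=back('top',f([(328,207),(297,285)],(150,235)),.106)[:,:2];print('block -y edge',bl,bl.mean(0))
# nest wood outer rectangle at z=.065
m=((hsv[...,0]<20)&(hsv[...,0]>8)&(hsv[...,1]>80)&(X[...,2]>.05));
# pocket floor depth
print('floor',np.median(X[243:250,476:483,2]),np.median(X[225:232,470:490,2]))
E
```

```text
knob 103 189.8252427184466 272.8543689320388 0.1318839525504928 [0.54   0.2724 0.1319] [0.54   0.2725 0.1318]
red 78 [0.5533 0.3056 0.1023]
housing top ((606.4796142578125, -285.86181640625), (100.1058349609375, 100.44657897949219), 64.46034240722656)
[[ 0.6738 -0.2618]
 [ 0.6299 -0.3536]
 [ 0.538  -0.3098]
 [ 0.5818 -0.2195]] [ 0.6059 -0.2862]
pocket [ 0.606  -0.2853] [0.0348 0.0354 0.0359 0.0344]
[np.float64(64.40333259543053), np.float64(64.52635692798417), np.float64(64.08691304480548), np.float64(65.29326859548101)]
[np.float64(66.16440166723423), np.float64(63.97588062332993), np.float64(64.32998691915958), np.float64(65.58312152569948)]
foot [[0.5312 0.2165]
 [0.5093 0.2263]
 [0.5235 0.2609]
 [0.5461 0.2535]
 [0.5723 0.3217]]
ang foot y axis [np.float64(68.68772189867886), np.float64(67.77937638326411), np.float64(68.1789463266916)] 0.11294474537870373 0.02401330726613099
block -y edge [[0.548  0.2517]
 [0.523  0.2607]] [0.5355 0.2562]
floor 0.06309676413055444 0.07741839202773351
```

>>> arm_command:
  hand: [6, 6, 6, 6, 6]
  offset:
    - [1.1, 3.6, 0]
    - [2.2, 7.2, 0]
    - [3.3, 10.8, 0]
    - [4.4, 14.4, 0]
    - [5.5, 18, 0]
  twist: [0.03, 0.06, 0.09, 0.12, 0.15]

```text
time: 0.52
position: [0.319, -0.4395, 0.2181]
tool_rot: [-180.0, -0.0, 31.7]
ft_force: [0.7, -0.5, 0.3]
gripper_width: 0.0643
```

>>> arm_command:
  hand: [6, 6, 6, 6, 6]
  offset:
    - [1.1, 3.6, 0]
    - [2.2, 7.2, 0]
    - [3.3, 10.8, 0]
    - [4.4, 14.4, 0]
    - [5.5, 18, 0]
  twist: [0.03, 0.06, 0.09, 0.12, 0.15]

```text
time: 0.93
position: [0.3739, -0.2595, 0.2185]
tool_rot: [180.0, -0.0, 40.3]
ft_force: [0.3, 0.6, 0.8]
gripper_width: 0.0598
```

>>> arm_command:
  hand: [6, 6, 6, 6, 6]
  offset:
    - [1.1, 3.6, 0]
    - [2.2, 7.2, 0]
    - [3.3, 10.8, 0]
    - [4.4, 14.4, 0]
    - [5.5, 18, 0]
  twist: [0.03, 0.06, 0.09, 0.12, 0.15]

```text
time: 1.35
position: [0.4289, -0.0794, 0.2186]
tool_rot: [180.0, -0.0, 48.9]
ft_force: [0.9, -0.6, 0.0]
gripper_width: 0.0604
```

>>> arm_command:
  hand: [6, 6, 6, 6, 6]
  offset:
    - [1.1, 3.6, 0]
    - [2.2, 7.2, 0]
    - [3.3, 10.8, 0]
    - [4.4, 14.4, 0]
    - [5.5, 18, 0]
  twist: [0.03, 0.06, 0.09, 0.12, 0.15]

```text
time: 1.77
position: [0.4839, 0.1008, 0.2185]
tool_rot: [180.0, -0.0, 57.5]
ft_force: [0.2, -1.2, 0.0]
gripper_width: 0.0599
```

>>> arm_command:
  hand: [6, 6, 6, 6, 6]
  offset:
    - [1.1, 3.4, 0]
    - [2.3, 6.8, 0]
    - [3.4, 10.2, 0]
    - [4.5, 13.7, 0]
    - [5.66, 17.16, 0]
  twist: [0.04, 0.08, 0.12, 0.16, 0.19]

```text
time: 2.18
position: [0.5406, 0.2723, 0.2183]
tool_rot: [-180.0, 0.0, 68.4]
ft_force: [0.4, -0.7, 0.6]
gripper_width: 0.06
```

Run:
```python
from h import *
o=robot.get_obs();print(o['position'],o['tool_rot'],o['q'])
for n in('side','top'):
    p,d=grab(n,'1'); X=cloud(n,d)
    T=o['position']; print(n,proj(n,[T,T+[0,0,-.1],[.5405,.2724,.106]]))
    crop(p,*((160,80,310,260) if n=='side' else (130,200,280,340)),4,f'pics/{n}1.png')
```

```text
[0.54058987 0.27231594 0.21829268] [-1.79985697e+02  1.52585753e-02  6.84260429e+01] [ 2.43218839e+01 -2.00232707e+00  9.15379263e+01 -3.49042429e-04
  9.04853117e+01  4.58958400e+01]
side [[225.11736233 144.44955693]
 [232.12567359 190.95399163]
 [232.86177204 196.22659916]]
top [[176.52880765 271.78734086]
 [191.77254281 272.66246224]
 [193.37381783 272.80307462]]
```

View pics/side1.png

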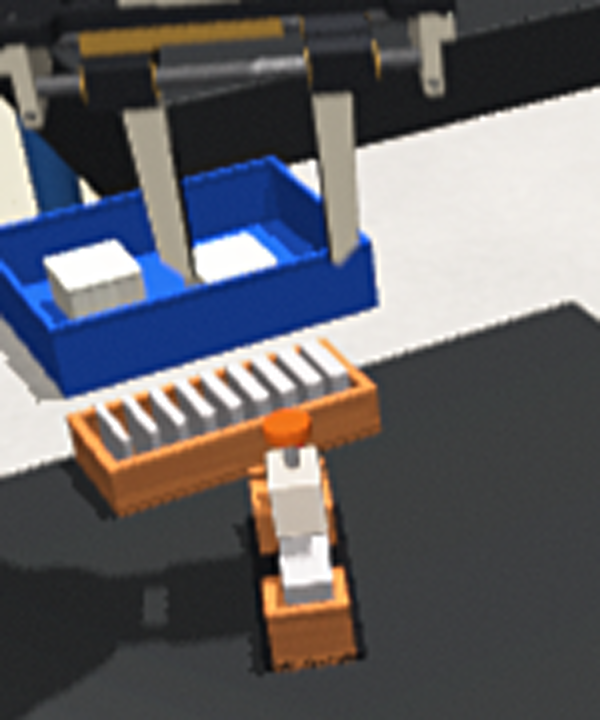

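View pics/top1.png

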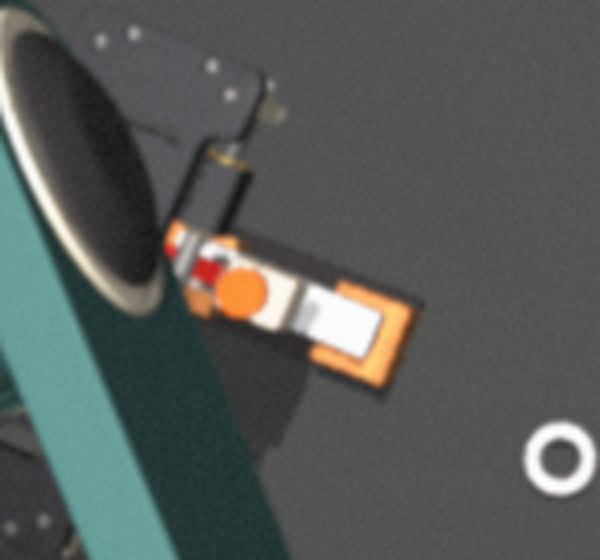

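>>> arm_command:
  hand: [6, 6, 6, 6, 6]
  offset:
    - [0, 0, -3.5]
    - [0, 0, -7]
    - [0, 0, -10]
    - [0, 0, -12]
    - [0, 0, -13]
  twist: [0, 0, 0, 0, 0]

```text
time: 2.7
position: [0.5392, 0.2693, 0.0852]
tool_rot: [-179.8, 0.2, 68.3]
ft_force: [-0.3, 0.0, 0.8]
gripper_width: 0.0598
```

Run:
```python
from h import *
o=robot.get_obs();print(o['position'],o['ft_force'])
p,d=grab('side','2'); crop(p,160,80,310,260,4,'pics/side2.png')
```

```text
[0.53922419 0.26932308 0.0852407 ] [-0.29903224  0.04952403  0.84667625]
```

View pics/side2.png

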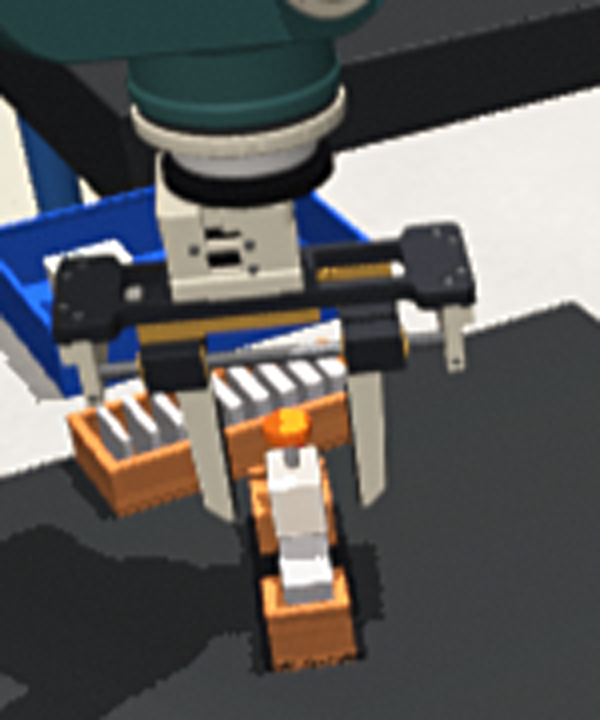

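>>> arm_command:
  hand: [6, 6, 6, 6, 6]
  offset:
    - [0, 0, -0.4]
    - [0, 0, -0.8]
    - [0, 0, -1.0]
    - [0, 0, -1.0]
    - [0, 0, -1.0]
  twist: [0, 0, 0, 0, 0]

```text
time: 3.17
position: [0.5409, 0.2705, 0.0795]
tool_rot: [180.0, -0.0, 68.3]
ft_force: [-0.5, 0.1, 0.7]
gripper_width: 0.0602
```

>>> arm_command:
  hand: [4, 3, 2.2, 2.0, 2.0]
  offset:
    - [0, 0, -0.2]
    - [0, 0, -0.2]
    - [0, 0, -0.2]
    - [0, 0, -0.2]
    - [0, 0, -0.2]
  twist: [0, 0, 0, 0, 0]

```text
time: 3.58
position: [0.5406, 0.2704, 0.0767]
tool_rot: [180.0, -0.0, 68.3]
ft_force: [0.1, -0.4, -1.0]
gripper_width: 0.0312
```

>>> arm_command:
  hand: [2, 2, 2, 2, 2]
  offset:
    - [0, 0, 0]
    - [0, 0, 0]
    - [0, 0, 0]
    - [0, 0, 0]
    - [0, 0, 0]
  twist: [0, 0, 0, 0, 0]

```text
time: 4.0
position: [0.5405, 0.2704, 0.0767]
tool_rot: [-180.0, -0.0, 68.3]
ft_force: [-1.8, 0.5, 1.9]
gripper_width: 0.0257
```

>>> arm_command:
  hand: [2, 2, 2, 2, 2]
  offset:
    - [0, 0, 0.5]
    - [0, 0, 2]
    - [0, 0, 4.5]
    - [0, 0, 6.5]
    - [0, 0, 7]
  twist: [0, 0, 0, 0, 0]

```text
time: 4.42
position: [0.5415, 0.2707, 0.1501]
tool_rot: [179.8, -0.1, 68.3]
ft_force: [-0.4, 0.8, -3.4]
gripper_width: 0.0254
```

Run:
```python
from h import *
o=robot.get_obs();print(o['position'],o['ft_force'],o['gripper_width'],o['tool_rot'])
p,d=grab('side','3'); crop(p,160,80,310,260,4,'pics/side3.png')
```

```text
[0.54150426 0.27067965 0.15008753] [-0.39134792  0.80677532 -3.42037355] 0.025374775551195917 [ 1.79843863e+02 -1.49213935e-01  6.82787108e+01]
```

View pics/side3.png

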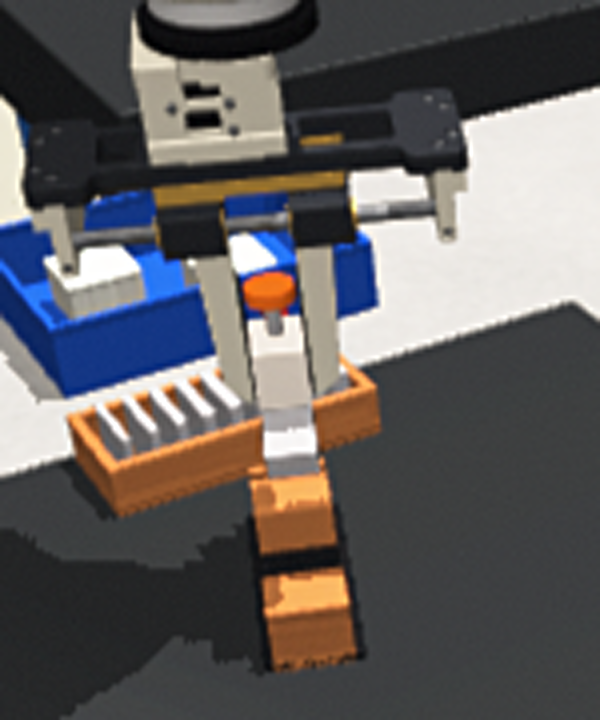

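>>> arm_command:
  hand: [2, 2, 2, 2, 2]
  offset:
    - [0.1, -0.8, 0]
    - [0.3, -2.4, 0]
    - [0.6, -4.9, 0]
    - [0.9, -7.9, 0]
    - [1.3, -11, 0]
  twist: [0, 0, 0, 0, 0]

```text
time: 4.88
position: [0.5527, 0.1588, 0.1444]
tool_rot: [-179.9, 0.1, 68.3]
ft_force: [0.6, -0.3, -4.3]
gripper_width: 0.0258
```

>>> arm_command:
  hand: [2, 2, 2, 2, 2]
  offset:
    - [0.4, -3.2, 0]
    - [0.7, -6.4, 0]
    - [1.1, -9.6, 0]
    - [1.5, -12.8, 0]
    - [1.9, -16, 0]
  twist: [0, -0.01, -0.02, -0.02, -0.03]

```text
time: 5.3
position: [0.5716, -0.0017, 0.1446]
tool_rot: [-179.9, 0.1, 66.6]
ft_force: [-0.0, -0.1, -3.7]
gripper_width: 0.0255
```

>>> arm_command:
  hand: [2, 2, 2, 2, 2]
  offset:
    - [0.4, -3.2, 0]
    - [0.7, -6.4, 0]
    - [1.1, -9.6, 0]
    - [1.5, -12.8, 0]
    - [1.9, -16, 0]
  twist: [-0.01, -0.01, -0.02, -0.03, -0.03]

```text
time: 5.72
position: [0.5905, -0.1616, 0.1445]
tool_rot: [-179.9, 0.0, 64.8]
ft_force: [0.6, 1.1, -4.2]
gripper_width: 0.0257
```

>>> arm_command:
  hand: [2, 2, 2, 2, 2]
  offset:
    - [0.4, -3.2, 0]
    - [0.7, -6.4, 0]
    - [1.1, -9.4, 0]
    - [1.3, -11.6, 0]
    - [1.4, -12.8, 0]
  twist: [-0.01, -0.01, -0.01, -0.01, -0.01]

```text
time: 6.13
position: [0.6044, -0.2904, 0.1441]
tool_rot: [-179.8, 0.0, 64.2]
ft_force: [0.5, -0.4, -3.9]
gripper_width: 0.0258
```

>>> arm_command:
  hand: [2, 2, 2, 2, 2]
  offset:
    - [0, 0, -1]
    - [0, 0, -2]
    - [0, 0, -2]
    - [0, 0, -2]
    - [0, 0, -2]
  twist: [0, 0, 0, 0, 0]

```text
time: 6.55
position: [0.6056, -0.2866, 0.1266]
tool_rot: [-180.0, -0.0, 64.3]
ft_force: [-0.6, -0.7, -4.1]
gripper_width: 0.026
```

Run:
```python
from h import *
o=robot.get_obs();print(o['position'],o['ft_force'],o['gripper_width'],o['tool_rot'])
T=o['position']
for n in('side','top'):
    p,d=grab(n,'4'); a=(370,250,540,450) if n=='side' else (410,180,560,320); crop(p,*a,4 if n=='side' else 5,f'pics/{n}4.png')
    cv2.imwrite(f'pics/{n}4f.png',p[:,:,::-1])
```

```text
[ 0.60559696 -0.28663924  0.12657645] [-0.60652356 -0.73228903 -4.08390982] 0.025952489746887172 [-1.79985502e+02 -6.84082768e-03  6.43375988e+01]
```

View pics/side4.png

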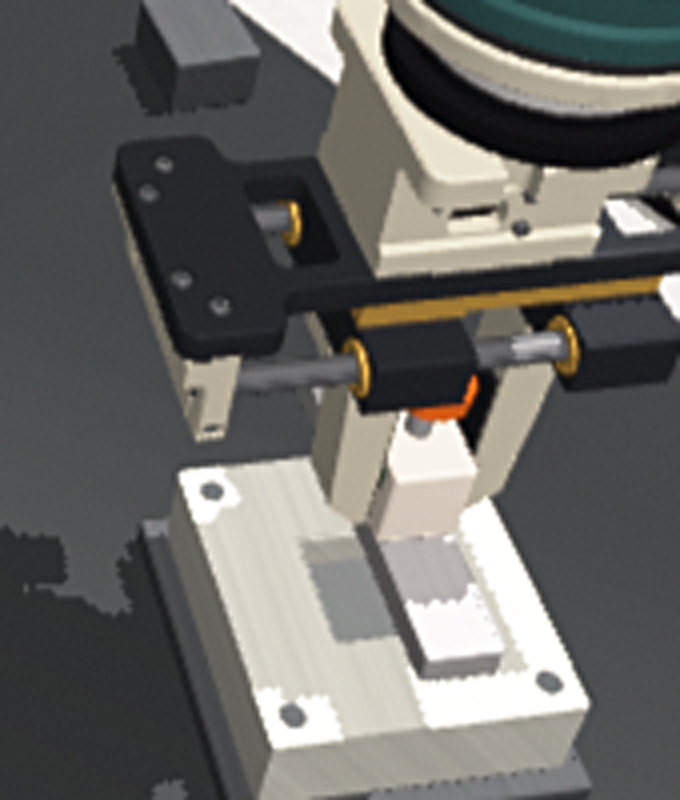

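View pics/top4.png

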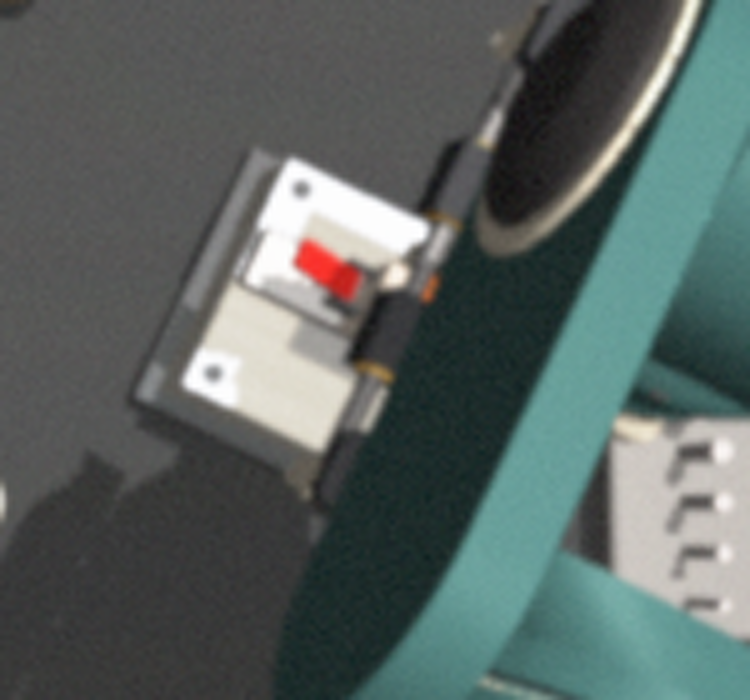

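Run:
```python
from h import *
np.set_printoptions(precision=1,suppress=True)
a=np.radians(64.34);ey=np.array([np.cos(a),np.sin(a),0]);ex=np.array([np.sin(a),-np.cos(a),0])
T=np.array([.6056,-.2866,0])
for off in(0,.002):
    C=T+off*ey
    P=[C-.055*ey+s*.012*ex+[0,0,.124] for s in(-1,1)]+[C-.017*ey+s*.013*ex+[0,0,.156] for s in(-1,1)]+[C+.055*ey+s*.012*ex+[0,0,.124] for s in(-1,1)]
    print((proj('side',np.array(P))-[370,250]+.5)*4-.5); print((proj('top',np.array(P))-[410,180]+.5)*5-.5)
p=np.load('side4.npz')['p'];crop(p,440,360,510,430,10,'pics/side4z.png')
p=np.load('top4.npz')['p'];crop(p,440,200,510,260,10,'pics/top4z.png')
```

```text
[[430.1 665.5]
 [510.8 655.5]
 [398.9 486.5]
 [485.  476.7]
 [302.2 363.9]
 [372.2 356.4]]
[[514.7 414.4]
 [541.6 357.3]
 [453.9 366.5]
 [484.2 302.6]
 [248.7 283.1]
 [275.9 226.5]]
[[427.4 659.2]
 [507.9 649.2]
 [396.3 480.8]
 [482.2 471. ]
 [300.2 359.1]
 [370.1 351.7]]
[[509.8 412. ]
 [536.7 354.9]
 [448.9 364. ]
 [479.2 300.1]
 [243.8 280.7]
 [271.1 224.2]]
```

View pics/side4z.png

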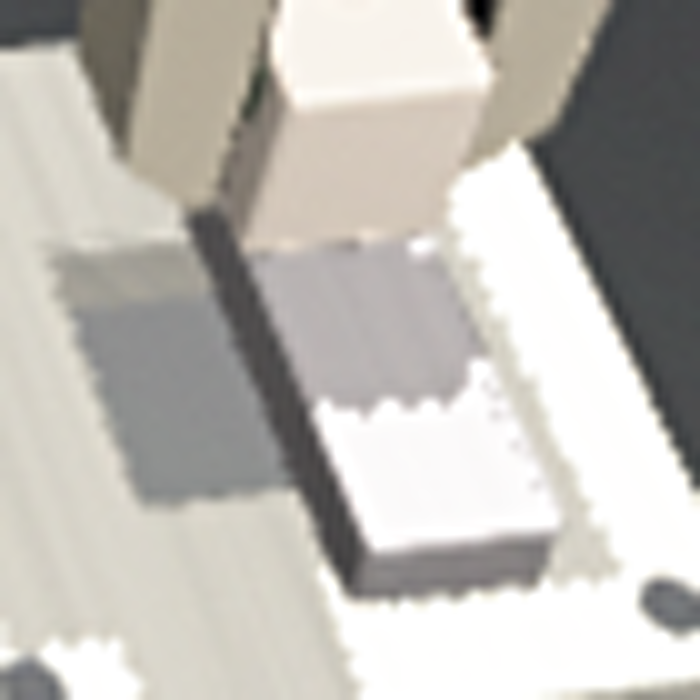

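View pics/top4z.png

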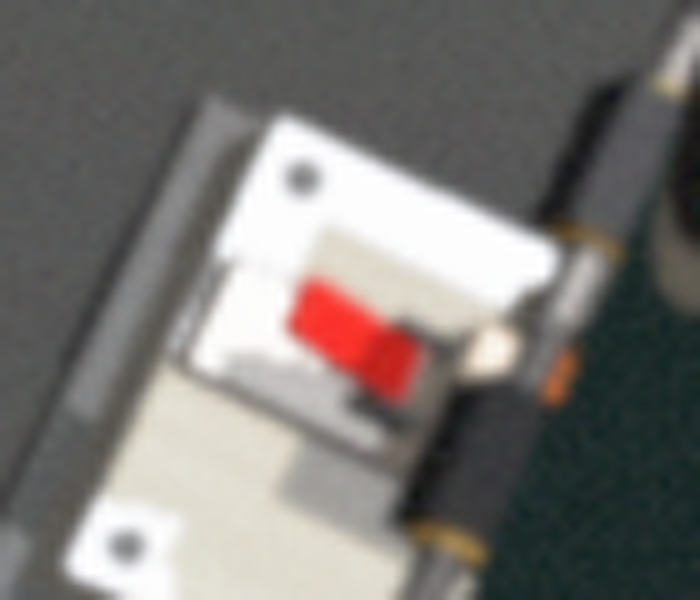

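>>> arm_command:
  hand: [2, 2, 2, 2, 2]
  offset:
    - [0, -0.05, -1.2]
    - [0, -0.05, -2.2]
    - [0, -0.05, -2.6]
    - [0, -0.05, -2.8]
    - [0, -0.05, -2.8]
  twist: [0, 0, 0, 0, 0]

```text
time: 7.07
position: [0.6053, -0.288, 0.0976]
tool_rot: [-179.9, -0.0, 64.3]
ft_force: [0.1, -0.5, -3.6]
gripper_width: 0.0258
```

>>> arm_command:
  hand: [2, 2, 2, 2, 2]
  offset:
    - [0, 0, -0.1]
    - [0, 0, -0.15]
    - [0, 0, -0.2]
    - [0, 0, -0.25]
    - [0, 0, -0.3]
  twist: [0, 0, 0, 0, 0]

```text
time: 7.48
position: [0.6056, -0.2882, 0.0958]
tool_rot: [180.0, 0.0, 64.3]
ft_force: [0.9, -0.6, -3.7]
gripper_width: 0.0261
```

>>> arm_command:
  hand: [2, 2, 2, 2, 2]
  offset:
    - [0, 0, -0.05]
    - [0, 0, -0.05]
    - [0, 0, -0.1]
    - [0, 0, -0.1]
    - [0, 0, -0.1]
  twist: [0, 0, 0, 0, 0]

```text
time: 7.9
position: [0.6056, -0.2881, 0.0948]
tool_rot: [180.0, -0.0, 64.3]
ft_force: [-0.2, -0.5, -2.9]
gripper_width: 0.0258
```

>>> arm_command:
  hand: [2, 2, 2, 2, 2]
  offset:
    - [0, 0, -0.03]
    - [0, 0, -0.03]
    - [0, 0, -0.05]
    - [0, 0, -0.05]
    - [0, 0, -0.05]
  twist: [0, 0, 0, 0, 0]

```text
time: 8.32
position: [0.6056, -0.2882, 0.0947]
tool_rot: [180.0, 0.0, 64.3]
ft_force: [-3.9, 2.2, 6.2]
gripper_width: 0.0257
```

>>> arm_command:
  hand: [2.8, 3.2, 4, 5, 6]
  offset:
    - [0, 0, 0]
    - [0, 0, 0]
    - [0, 0, 0]
    - [0, 0, 0]
    - [0, 0, 0]
  twist: [0, 0, 0, 0, 0]

```text
time: 8.73
position: [0.6056, -0.2882, 0.0941]
tool_rot: [180.0, -0.0, 64.3]
ft_force: [0.1, 0.3, 0.2]
gripper_width: 0.0478
```

>>> arm_command:
  hand: [6, 6, 6, 6, 6]
  offset:
    - [0, 0, 1]
    - [0, 0, 3]
    - [0, 0, 5.5]
    - [0, 0, 7.5]
    - [0, 0, 8]
  twist: [0, 0, 0, 0, 0]

```text
time: 9.15
position: [0.6065, -0.2886, 0.1789]
tool_rot: [179.7, 0.0, 64.3]
ft_force: [1.4, 1.0, 0.1]
gripper_width: 0.0599
```

Run:
```python
from h import *
o=robot.get_obs();print(o['position'],o['ft_force'],o['gripper_width'],o['tool_rot'])
for n in('side','top'):
    p,d=grab(n,'5'); a=(370,250,540,450) if n=='side' else (410,180,560,320); crop(p,*a,4 if n=='side' else 5,f'pics/{n}5.png')
```

```text
[ 0.60654454 -0.28864145  0.17893547] [1.43306488 1.02849872 0.14276579] 0.05989706937631546 [1.79711971e+02 7.34407339e-03 6.42740405e+01]
```

View pics/side5.png

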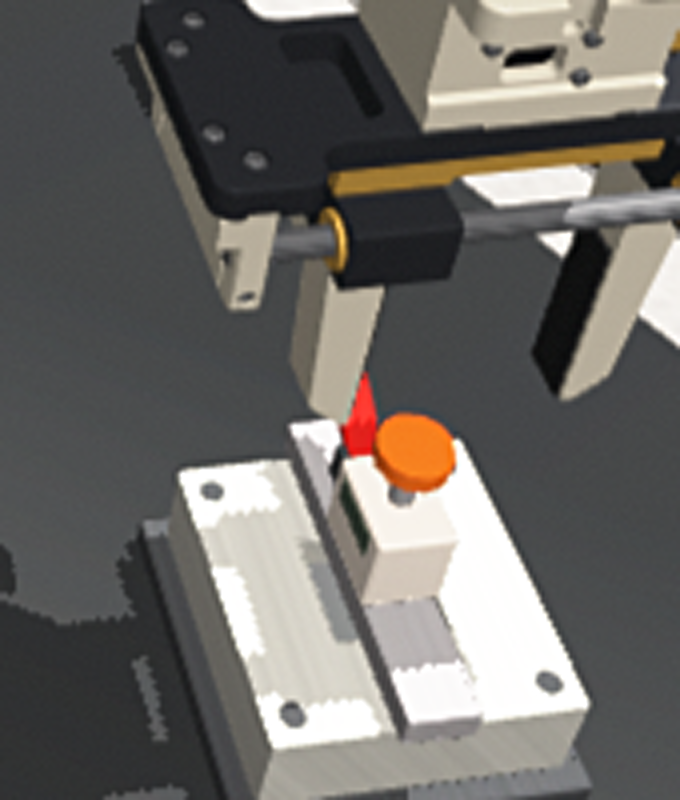

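View pics/top5.png

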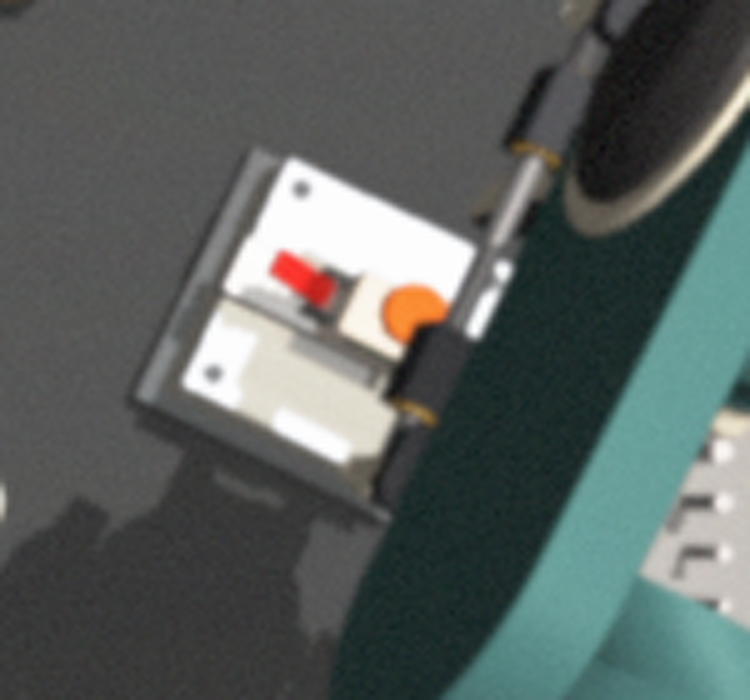

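Run:
```python
from h import *
np.set_printoptions(precision=4,suppress=True)
for n in('side','top'):
    z=np.load(n+'5.npz');p,d=z['p'],z['d'];X=cloud(n,d);hsv=cv2.cvtColor(p,cv2.COLOR_RGB2HSV)
    m=(hsv[...,0]>4)&(hsv[...,0]<25)&(hsv[...,1]>150)&(np.abs(X[...,2]-.15)<.006)&(np.linalg.norm(X[...,:2]-[.606,-.287],axis=-1)<.025)
    v,u=np.nonzero(m);(c,ax,an)=cv2.minAreaRect(np.c_[u,v].astype(np.float32))
    zk=np.median(X[v,u,2]);print(n,len(u),u.min(),u.max(),v.min(),v.max(),c,zk,back(n,c,zk))
z=np.load('top0.npz');X=cloud('top',z['d'])
W=back('top',np.stack(np.meshgrid(range(640),range(480)),-1),.064)
def loc(X):
    a=np.radians(64.45);dx=X[...,:2]-[.6062,-.2857];return np.stack([dx@[np.sin(a),-np.cos(a)],dx@[np.cos(a),np.sin(a)]],-1)
L=loc(X)
r=np.abs(L).max(-1);f=(r<.013)&(X[...,2]>.04)&(X[...,2]<.09);t=(r>.026)&(r<.045)&(X[...,2]>.06)&(X[...,2]<.09)
print('floor',np.median(X[f][:,2]),X[f][:,2].mean(),f.sum(),'top',np.median(X[t][:,2]),X[t][:,2].mean())
```

```text
side 305 463 483 353 372 (473.2001037597656, 362.60003662109375) 0.14994019960527138 [ 0.6039 -0.2877  0.1499]
top 81 487 498 238 247 (491.9000549316406, 241.3000030517578) 0.1490216065590845 [ 0.6079 -0.2838  0.149 ]
floor 0.06303107498933744 0.06284439204504066 169 top 0.07735621029477933 0.07729347444901045
```

>>> arm_command:
  hand: [4, 2, 0, 0, 0]
  offset:
    - [0.05, 0.1, 0]
    - [0.1, 0.2, 0]
    - [0.1, 0.2, 0]
    - [0.1, 0.2, 0]
    - [0.1, 0.2, 0]
  twist: [0, 0, 0, 0, 0]

```text
time: 9.67
position: [0.6064, -0.2861, 0.1735]
tool_rot: [-180.0, 0.0, 64.3]
ft_force: [-0.1, 0.6, -0.4]
gripper_width: 0.031
```

>>> arm_command:
  hand: [0, 0, 0, 0, 0]
  offset:
    - [0, 0, -0.5]
    - [0, 0, -1]
    - [0, 0, -1.5]
    - [0, 0, -1.8]
    - [0, 0, -1.9]
  twist: [0, 0, 0, 0, 0]

```text
time: 10.08
position: [0.6063, -0.286, 0.1541]
tool_rot: [-179.9, -0.0, 64.3]
ft_force: [0.7, 0.1, 0.2]
gripper_width: 0.0011
```

Run:
```python
from h import *
o=robot.get_obs();print(o['position'],o['ft_force'],o['gripper_width'],o['tool_rot'])
for n in('side',):
    p,d=grab(n,'6'); a=(420,300,520,420); crop(p,*a,6,f'pics/{n}6.png')
```

```text
[ 0.60630043 -0.28600433  0.15407318] [0.70793551 0.08944164 0.1806603 ] 0.0011247905321528117 [-1.79932901e+02 -2.98173833e-03  6.42746534e+01]
```

View pics/side6.png

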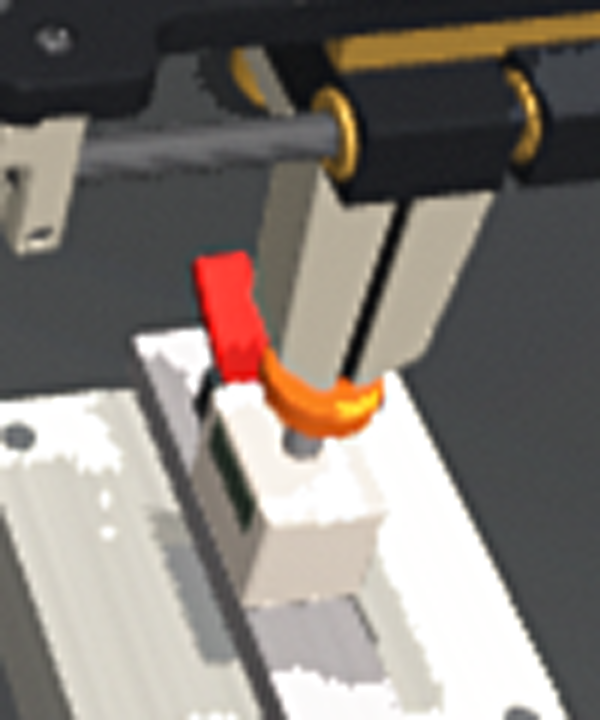

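>>> arm_command:
  hand: [0, 0, 0, 0, 0]
  offset:
    - [0, 0, -0.1]
    - [0, 0, -0.2]
    - [0, 0, -0.3]
    - [0, 0, -0.4]
    - [0, 0, -0.5]
  twist: [0, 0, 0, 0, 0]

```text
time: 10.55
position: [0.6066, -0.2862, 0.1502]
tool_rot: [180.0, 0.0, 64.3]
ft_force: [0.3, 0.6, -0.4]
gripper_width: 0.0005
```

>>> arm_command:
  hand: [0, 0, 0, 0, 0]
  offset:
    - [0, 0, -0.1]
    - [0, 0, -0.2]
    - [0, 0, -0.3]
    - [0, 0, -0.4]
    - [0, 0, -0.5]
  twist: [0, 0, 0, 0, 0]

```text
time: 10.97
position: [0.6066, -0.2862, 0.1451]
tool_rot: [180.0, -0.0, 64.3]
ft_force: [-0.5, 0.5, 2.3]
gripper_width: 0.0002
```

>>> arm_command:
  hand: [0, 0, 0, 0, 0]
  offset:
    - [0, 0, -0.1]
    - [0, 0, -0.2]
    - [0, 0, -0.3]
    - [0, 0, -0.4]
    - [0, 0, -0.45]
  twist: [0, 0, 0, 0, 0]

```text
time: 11.38
position: [0.6066, -0.2861, 0.1405]
tool_rot: [-180.0, -0.0, 64.3]
ft_force: [1.6, -0.4, 1.8]
gripper_width: 0.0006
```

>>> arm_command:
  hand: [0, 0, 0, 0, 0]
  offset:
    - [0, 0, -0.05]
    - [0, 0, -0.1]
    - [0, 0, -0.15]
    - [0, 0, -0.15]
    - [0, 0, -0.2]
  twist: [0, 0, 0, 0, 0]

```text
time: 11.8
position: [0.6066, -0.2861, 0.1387]
tool_rot: [-180.0, 0.0, 64.3]
ft_force: [-1.0, 0.1, 2.2]
gripper_width: 0.0001
```

Step slowly now, watching for the force to rise.

>>> arm_command:
  hand: [0, 0, 0, 0, 0]
  offset:
    - [0, 0, -0.03]
    - [0, 0, -0.05]
    - [0, 0, -0.08]
    - [0, 0, -0.1]
    - [0, 0, -0.1]
  twist: [0, 0, 0, 0, 0]

```text
time: 12.22
position: [0.6066, -0.2861, 0.1377]
tool_rot: [-180.0, -0.0, 64.3]
ft_force: [-1.0, -0.5, 2.6]
gripper_width: 0.0002
```

>>> arm_command:
  hand: [0, 0, 0, 0, 0]
  offset:
    - [0, 0, -0.02]
    - [0, 0, -0.04]
    - [0, 0, -0.05]
    - [0, 0, -0.05]
    - [0, 0, -0.05]
  twist: [0, 0, 0, 0, 0]

```text
time: 12.63
position: [0.6067, -0.2862, 0.1376]
tool_rot: [180.0, 0.0, 64.3]
ft_force: [-0.2, 1.5, 6.0]
gripper_width: 0.0005
```

>>> arm_command:
  hand: [0, 0, 0, 0, 0]
  offset:
    - [0, 0, -0.02]
    - [0, 0, -0.03]
    - [0, 0, -0.03]
    - [0, 0, -0.03]
    - [0, 0, -0.03]
  twist: [0, 0, 0, 0, 0]

```text
time: 13.05
position: [0.6068, -0.2863, 0.1376]
tool_rot: [179.9, 0.0, 64.3]
ft_force: [-0.9, 0.2, 7.0]
gripper_width: 0.0002
```

>>> arm_command:
  hand: [0, 0, 0, 0, 0]
  offset:
    - [0, 0, 0.3]
    - [0, 0, 1]
    - [0, 0, 2]
    - [1.0, 2.2, 2]
    - [2.13, 4.45, 2]
  twist: [0, 0, 0, 0, 0]

```text
time: 13.47
position: [0.628, -0.2421, 0.1585]
tool_rot: [179.9, 0.0, 64.2]
ft_force: [-0.2, 0.3, 0.2]
gripper_width: 0.0006
```

Run:
```python
from h import *
np.set_printoptions(precision=4,suppress=True)
o=robot.get_obs();print(o['position'],o['ft_force'],o['gripper_width'],o['tool_rot'])
n='side'
p,d=grab(n,'7'); a=(420,300,520,420); crop(p,*a,6,f'pics/{n}7.png')
X=cloud(n,d);hsv=cv2.cvtColor(p,cv2.COLOR_RGB2HSV)
m=(hsv[...,0]>4)&(hsv[...,0]<25)&(hsv[...,1]>150)&(np.abs(X[...,2]-.137)<.003)&(np.linalg.norm(X[...,:2]-[.606,-.287],axis=-1)<.03)
q=X[m];print(len(q),np.median(q,0),(q.min(0)+q.max(0))/2)
```

```text
[ 0.628  -0.2421  0.1585] [-0.1607  0.2928  0.1632] 0.0006025872385279154 [179.9104   0.0009  64.1619]
269 [ 0.6045 -0.287   0.1379] [ 0.6053 -0.2865  0.137 ]
```

View pics/side7.png

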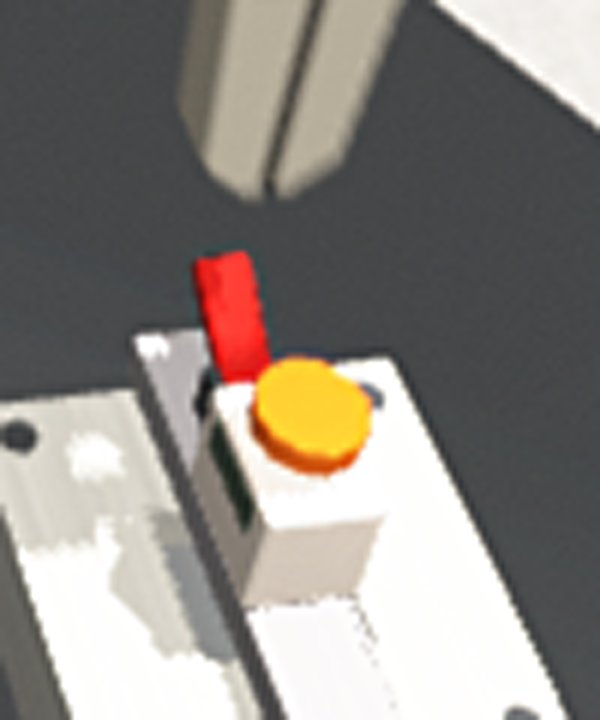

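>>> arm_command:
  hand: [0, 0, 0, 0, 0]
  offset:
    - [0, 0, -0.7]
    - [0, 0, -1.4]
    - [0, 0, -2.0]
    - [0, 0, -2.5]
    - [0, 0, -2.6]
  twist: [0, 0, 0, 0, 0]

```text
time: 13.93
position: [0.6271, -0.2421, 0.1292]
tool_rot: [-179.9, 0.0, 64.2]
ft_force: [-0.9, -0.6, 0.3]
gripper_width: 0.0005
```

Run:
```python
from h import *
p,d=grab('side','8'); crop(p,420,300,520,420,6,'pics/side8.png')
```

```text
(no output)
```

View pics/side8.png

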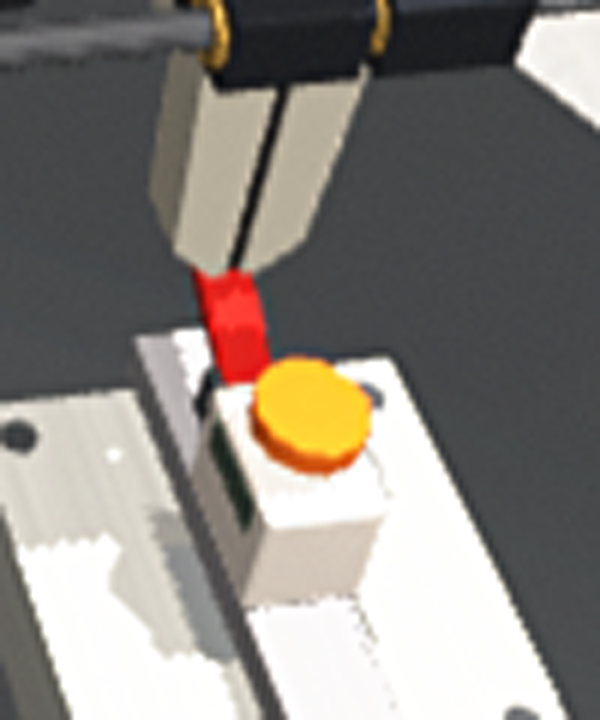

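Finger tips sit just above the lever end at crop (225,275), and the knob is clear. Pressing slowly.

>>> arm_command:
  hand: [0, 0, 0, 0, 0]
  offset:
    - [0, 0, -0.15]
    - [0, 0, -0.3]
    - [0, 0, -0.45]
    - [0, 0, -0.6]
    - [0, 0, -0.7]
  twist: [0, 0, 0, 0, 0]

```text
time: 14.4
position: [0.6281, -0.2416, 0.124]
tool_rot: [180.0, -0.0, 64.3]
ft_force: [-0.3, 1.0, 2.1]
gripper_width: 0.0006
```

>>> arm_command:
  hand: [0, 0, 0, 0, 0]
  offset:
    - [0, 0, -0.15]
    - [0, 0, -0.3]
    - [0, 0, -0.45]
    - [0, 0, -0.6]
    - [0, 0, -0.7]
  twist: [0, 0, 0, 0, 0]

```text
time: 14.82
position: [0.6278, -0.2416, 0.1165]
tool_rot: [-180.0, 0.0, 64.3]
ft_force: [0.4, 1.8, 0.9]
gripper_width: 0.0005
```

>>> arm_command:
  hand: [0, 0, 0, 0, 0]
  offset:
    - [0, 0, -0.1]
    - [0, 0, -0.2]
    - [0, 0, -0.3]
    - [0, 0, -0.4]
    - [0, 0, -0.45]
  twist: [0, 0, 0, 0, 0]

```text
time: 15.23
position: [0.6279, -0.2416, 0.1123]
tool_rot: [180.0, -0.0, 64.3]
ft_force: [0.1, 1.7, 0.7]
gripper_width: 0.0003
```

>>> arm_command:
  hand: [0, 0, 0, 0, 0]
  offset:
    - [0, 0, -0.05]
    - [0, 0, -0.1]
    - [0, 0, -0.12]
    - [0, 0, -0.15]
    - [0, 0, -0.15]
  twist: [0, 0, 0, 0, 0]

```text
time: 15.65
position: [0.6279, -0.2417, 0.1108]
tool_rot: [180.0, 0.0, 64.3]
ft_force: [-0.1, 1.5, 2.0]
gripper_width: 0.0004
```

>>> arm_command:
  hand: [0, 0, 0, 0, 0]
  offset:
    - [0, 0, -0.03]
    - [0, 0, -0.06]
    - [0, 0, -0.08]
    - [0, 0, -0.1]
    - [0, 0, -0.1]
  twist: [0, 0, 0, 0, 0]

```text
time: 16.07
position: [0.6279, -0.2417, 0.1101]
tool_rot: [180.0, -0.0, 64.3]
ft_force: [0.0, 1.7, 5.6]
gripper_width: 0.0003
```

>>> arm_command:
  hand: [0, 0, 0, 0, 0]
  offset:
    - [0, 0, -0.02]
    - [0, 0, -0.04]
    - [0, 0, -0.05]
    - [0, 0, -0.05]
    - [0, 0, -0.05]
  twist: [0, 0, 0, 0, 0]

```text
time: 16.48
position: [0.628, -0.2417, 0.11]
tool_rot: [180.0, -0.0, 64.3]
ft_force: [-1.9, 1.7, 7.5]
gripper_width: 0.0007
```

Stop reached: the force is climbing without any motion. Lifting straight up and clear, then checking.

>>> arm_command:
  hand: [0, 0, 0, 0, 0]
  offset:
    - [0, 0, 0.5]
    - [0, 0, 2]
    - [0, 0, 5]
    - [0, 0, 8.5]
    - [0, 0, 12]
  twist: [0, 0, 0, 0, 0]

```text
time: 16.9
position: [0.6274, -0.2416, 0.2314]
tool_rot: [-180.0, 0.0, 64.3]
ft_force: [0.3, -0.0, 0.1]
gripper_width: 0.0007
```

>>> arm_command:
  hand: [0, 0, 0, 0, 0]
  offset:
    - [-3, 0, 0]
    - [-6, 0, 0]
    - [-9.5, 0, 0]
    - [-13, 0, 0]
    - [-16, 0, 0]
  twist: [0, 0, 0, 0, 0]

```text
time: 17.32
position: [0.4659, -0.2415, 0.2302]
tool_rot: [180.0, 0.0, 64.3]
ft_force: [0.3, -0.1, 0.4]
gripper_width: 0.0001
```

Run:
```python
from h import *
np.set_printoptions(precision=4,suppress=True)
o=robot.get_obs();print(o['position'],o['ft_force'],o['time'])
for n in('side','top'):
    p,d=grab(n,'9'); cv2.imwrite(f'pics/{n}9f.png',p[:,:,::-1]); crop(p,*((420,300,520,440) if n=='side' else (430,190,530,290)),5,f'pics/{n}9.png')
    X=cloud(n,d);hsv=cv2.cvtColor(p,cv2.COLOR_RGB2HSV)
    near=np.linalg.norm(X[...,:2]-[.606,-.287],axis=-1)<.075
    k=(hsv[...,0]>4)&(hsv[...,0]<30)&(hsv[...,1]>150)&near&(X[...,2]>.125)
    r=((hsv[...,0]<4)|(hsv[...,0]>172))&(hsv[...,1]>150)&near
    print(n,k.sum(),np.median(X[k],0) if k.sum() else '',r.sum(),np.median(X[r],0) if r.sum() else '')
```

```text
[ 0.4659 -0.2415  0.2302] [ 0.2733 -0.1249  0.378 ] 17.3167
side 293 [ 0.604  -0.2878  0.1377] 139 [ 0.6222 -0.2507  0.1111]
top 94 [ 0.6058 -0.2847  0.1369] 66 [ 0.6224 -0.2526  0.11  ]
```

View pics/side9.png

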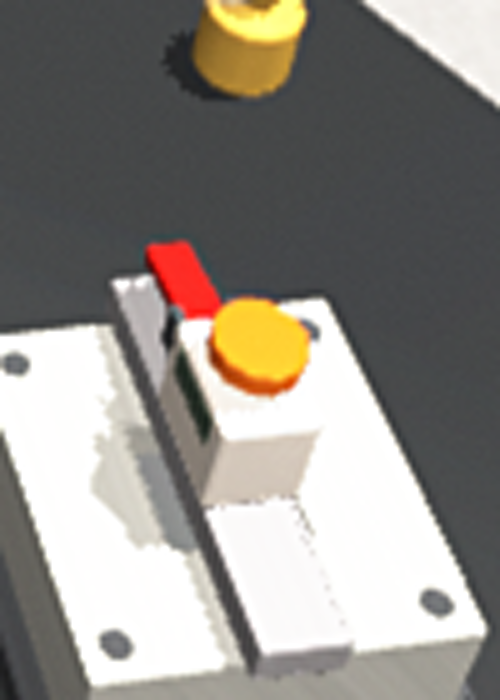

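View pics/top9f.png

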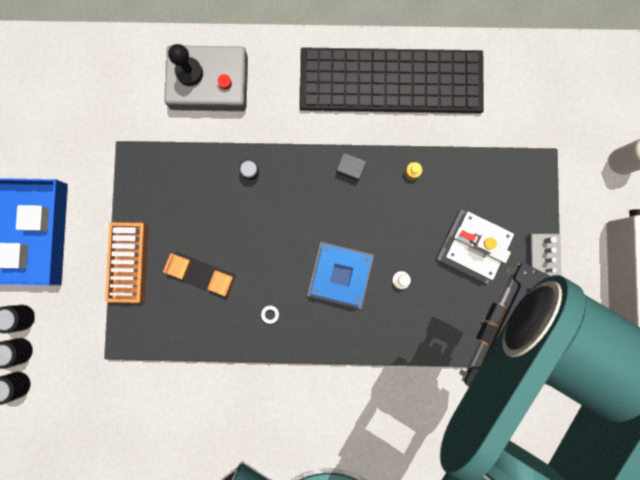

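View pics/top9.png

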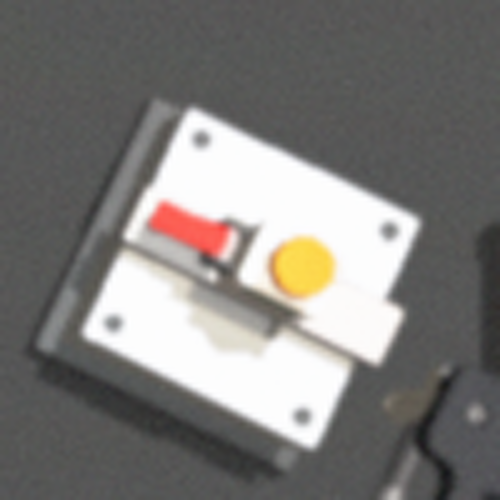

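```bash
python3 -c "
from station import robot
print(robot.hand_in())"
```

```text
the job is handed in; nothing more can be done
None
```

The gauge stands flat across the pocket of the bare housing with its rod on the pocket floor and the lever locked. I handed the job in at 17.3 s; no verdict is reported.

- **Placing:** I gripped the white block across its 26 mm side and set the gauge down over the pocket, aligned with the housing's sides. I released it once it was firmly seated (about 6 N).
- **Rod:** I pushed the orange knob down with closed fingers. It slid at about 2 N. At knob height 0.1376 m it stopped, and the force rose to 7 N without further travel. That puts the floor about 14.4 mm below the housing top, which agrees with the camera depth of about 14.3 mm.
- **Lever:** Only then did I press the red lever. It stopped with the finger at z = 0.110 m and 7.5 N, matching the fully-down geometry.
- **Last pictures:** The knob is still at about 0.137 m and the lever is down (its top at about 0.110–0.111 m). The other things look unmoved in the top view. The arm is clear, with about 0.4 N at the wrist.
- **Disagreement:** The top and side cameras put the knob about 3–4 mm apart horizontally. This is partly because the side estimate includes the knob's rim. It is well within the 37 mm pocket.

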